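Take a finished fork from the vice and hold it raised in the lift gauge

TASK

Slide the jaw of the small vice open and leave it open, lift out the finished steel fork and stand it, prongs down, in the rectangular pocket of the lift gauge's table. Let go of the fork, then press the gauge's spring-loaded key 10 mm down, half of its 20 mm travel, so that the fork rises level with the two lenses. The program finishes while still holding the key there, with nothing but the gauge carrying the fork; leave the loupe, the brass weight and the ring gauge alone.

Things in the scene. Friction and masses are not known exactly. Their poses are not given: they have to be found in the camera images.
- vice: small steel vice, fixed to the table, 51 x 136 mm, 45 mm high. Origin under its middle; its y axis runs along the screw, from the fixed jaw (-y end, face at y = -46 mm) towards the knurled screw (+y end). Bed 18 mm above the table, +-25 mm wide in x; the screw (radius 5 mm, axis 30 mm above the table) crosses the gap between the jaws.
- jaw_top (a point): middle of the top face of the vice's sliding jaw, 45 mm above the table; moves with the jaw. The jaw is 49 mm wide (vice x), 30 mm long (vice y) and reaches from 19 to 45 mm above the table; it can be gripped across its width from above. Axes as the vice's.
- vice_jaw (a joint): slide of the jaw in m; it grows as the jaw moves along vice +y, away from the fixed jaw, and the gap between the jaws is this value + 11 mm. Range -0.006 to 0.030; it starts at about 0.010 with the fork between the jaws. Quick-release: it is simply pulled along against about 3 N of friction and stays where it is left. Open means at least 6 mm farther than at the start.
- fork_mid (a point): centre (half-way up) of the loose steel fork, 36 mm (its x) by 20 mm (its y) by 60 mm high, 0.15 kg; in the vice it stands on the bed with its top 78 mm above the table, 33 mm above the jaws, its y axis along vice y. Two prongs below with a 14 mm slot between them, 26 mm high, straddle the vice's screw; a 10 mm cross hole along its y axis lies 43 mm above its foot. z points up, and a half turn about z makes no difference.
- gauge: lift gauge, fixed to the table: grey base 90 mm (x) by 215 mm (y), top 30 mm above the table. Origin on the table under the middle of the lift table; the base reaches from y = -138 to +78 mm. Two lens posts, 18 mm wide, stand at y = +-54 mm (inner lens faces at +-44 mm), tops 104 mm above the table, lenses 92 mm above it.
- nest (a point): centre of the floor of the pocket in the gauge's lift table (60 x 44 mm), 40 mm above the work surface while the key is up; pocket 39 mm (x) by 23 mm (y), 7 mm deep with chamfered mouth. The fork's 36 mm side goes along x, its 20 mm side along y. Axes as the gauge's. It rises with the key, 1 mm for each mm.
- key_top (a point): centre of the top of the gauge's key: round black cap, 32 mm across, 10 mm thick, on the gauge's y axis at y = -112 mm, top 72 mm above the table when up. It is pushed straight down. A groove round the stem is level with the top of its steel collar when it is half-way down.
- key (a joint): travel of the key in m, 0 up, 0.020 fully down, growing as it is pressed. A spring lifts it; with the fork aboard about 4 N moves it, about 7 N holds it at 0.010 and 10 N fully down.
- loupe: black loupe, 41 mm across, 44 mm high, origin under it; not to be moved
- weight: brass knobbed weight, 30 mm across, 40 mm high, origin under it; not to be moved
- ring_gauge: steel ring gauge, 48 mm across, 18 mm high, origin under it; not to be moved

How it is judged:
By the outcome, as a careful person would: the job done as asked, in the order asked, and still so for the second after the job is handed in, while the arm keeps its last pose, push and grip.
It also fails if it takes over 54 s, if anything falls off the work surface, if the arm or the gripper's body presses on something with over 40 N, if the wrist force passes 120 N, or if a joint passes its speed limit or range.

ROBOT

A 7-joint arm with a two-finger parallel gripper is mounted at the origin on a cart in front of the work surface, level with it; the furniture and walls round the work are solid. World frame = base frame: x ahead of the robot, y to its left, z up, the work surface at z = 0. Lengths are in m, angles in rad, forces in N, time in s.
With the tool pointing down it reaches from about 0.425 to 0.875 m from the base axis. Payload 4.7 kg.
Tool frame: the origin (TCP) lies midway between the tips of the shut fingers; the grasp point (between the pads) lies 19 mm behind it; x points along the fingers, z is the direction in which the jaws open and shut, and the axes are right-handed (so a half turn about x gives the same grasp; the last joint's range is limited). The gripper opens to 87 mm and grips with 3 to 60 N. Pads are 19 mm wide; open, the fingers measure 117 mm over their backs; the gripper's body (75 mm by 190 mm) begins 51 mm behind the grasp point.
Start: joints at [1.301, 0.321, -0.07, 1.45, 0.023, 1.371, -0.057], TCP at [0.182, -0.624, 0.223] pointing down, gripper open.
Joint ranges: [-2.86, 2.86], [-0.3, 2.09], [-1.38, 1.24], [0.06, 2.45], [-1.56, 4.7], [0.09, 2.05], [-2.69, 2.69]. Speed limits (rad/s): [2.57, 2.57, 3.14, 3.14, 3.14, 3.14, 3.14].

INTERFACE

Orientations are given as a rotation vector (axis times angle).
In Python, from bench import ctrl gives the robot as it stands.
- The arm moves only by the shell command python3 -m pendant 'ROWS' [OPENING] [FORCE]. ROWS is JSON, a list of rows, each an object with "travel": the shift along the tool's x, y, z in m, a list of three; "twist": the turn about the tool's x in rad. In form: [{"travel": [x, y, z], "twist": twist}, ...]. A call has 1 to 10 rows; each row is the pose to reach, as a shift and turn from the pose measured when the call began, along the tool's axes at that moment; what a row does not reach only later rows make up. A row lasts 1/8 s, in which the tool goes at most 62.5 mm and 10.7 degrees, less where a joint would pass 70% of its speed; a pose out of reach is approached as far as the arm can. A call with a gripper value outside its range is refused whole. OPENING is the opening, from -1 (shut) to 1 (fully open), so that 0 is half open, set as the call begins (- or left out, the last holds). The fingers move at their own pace and stop on an object; FORCE is the grip in N (left out, the last holds). Time passes only in rows, so rows that repeat a pose let the fingers close. It gives the time, the measured TCP pose, the force and the opening at its end, in the units of the state.
- ctrl.get_state(): the state, without advancing time (a new reading comes with each control period).
- ctrl.get_image(name): name is "side" or "top" or "wrist"; returns the picture (384x512x3 uint8, red, green, blue); there is no depth.
- ctrl.camera_model(name): a dict with "K" (3x3 intrinsics, pixels), "rvec" (rotation vector, rad) and "tvec" (3), from world to camera coordinates, as OpenCV has them; the wrist camera has in their place "T_tool_cam" (4x4, takes a point from camera to tool coordinates, whose origin is the TCP and whose axes are the tool frame's). Camera axes: x right, y down, z forward; pixel columns grow to the right and rows downward; lengths in m; the calibration is good to about 2 mm. A picture is of the moment at which its call begins: read the wrist's pose just before it. camera_model takes no time and is no camera call.
- ctrl.close_job(): hands the job in, once; it reports no verdict.
The state is a dict: "time": time; "joint_positions": joint angles; "qd": joint speeds; "joint_torque": joint torques, N m; "position": TCP position; "tool_rot": TCP orientation; "ft_force": force on the tool from outside, world axes, zero at the start; "torque": the same for the moment, N m; "grip_width": opening from 0.0 (shut) to 1.0 (fully open).
Only numpy, scipy, OpenCV 4.12 (cv2) and the standard library are available. Lean on these libraries where they do the work, as an engineer would, in place of code of your own. Each camera call takes 0.05 s, during which the arm holds its last target.

## Working session

There is one attempt and no reset: what is moved stays moved. The work goes in short steps, Python scripts to look and compute and a shell command to move; the robot and the scene stay as the last step left them, time stands still between calls to the robot, and variables do not carry over. Pictures are saved under pics/ and viewed, and the job is handed in when it is done.

```bash
ls -la; mkdir -p pics
python3 - <<'E'
from bench import ctrl
import cv2
print(ctrl.get_state())
for n in ("side","top","wrist"):
    print(n,ctrl.camera_model(n))
    cv2.imwrite(f"pics/{n}0.png",ctrl.get_image(n)[:,:,::-1])
E
```

```text
total 12
drwxr-xr-x  3 agent agent 4096 Dec  6 22:33 .
drwxr-xr-x 23 root  root  4096 Dec  6 22:33 ..
drwxr-xr-x  2 agent agent 4096 Dec  6 22:33 pics
{'time': 0.0, 'joint_positions': array([ 1.30108577,  0.32181549, -0.07005945,  1.4516644 ,  0.02260209,
        1.37076343, -0.05693669]), 'qd': array([-9.75671595e-04, -1.28121341e-03, -6.36981804e-04, -3.84367341e-04,
        1.24532695e-04,  1.94904051e-04, -3.83098748e-05]), 'joint_torque': array([ 9.90130320e-05, -4.91294324e+01, -4.03678771e-01, -3.12527704e+01,
       -6.37904811e-02,  4.37673542e-02,  1.56716665e-04]), 'position': array([ 0.1817967 , -0.62350004,  0.22147149]), 'tool_rot': array([ 0.99873756,  1.33177864, -0.99702169]), 'ft_force': array([ 0.17815579, -0.0713245 ,  0.10295351]), 'torque': array([0.02524673, 0.01071407, 0.03579599]), 'grip_width': 1.0016106716044213}
side {'K': array([[498.56845484,   0.        , 248.150078  ],
       [  0.        , 498.56845484, 187.83372659],
       [  0.        ,   0.        ,   1.        ]]), 'rvec': array([ 0.6911931 , -2.40334911,  1.39978098]), 'tvec': array([0.51898016, 0.25356169, 0.79120795])}
top {'K': array([[395.10592201,   0.        , 258.73850966],
       [  0.        , 395.10592201, 202.13139797],
       [  0.        ,   0.        ,   1.        ]]), 'rvec': array([ 2.08213074, -2.14734248,  0.22979236]), 'tvec': array([-0.0174157 ,  0.60861959,  0.90538074])}
wrist {'K': array([[294.88534165,   0.        , 255.90897027],
       [  0.        , 294.88534165, 191.44047566],
       [  0.        ,   0.        ,   1.        ]]), 'T_tool_cam': array([[ 3.29761649e-05, -3.04129655e-01,  9.52630648e-01,
        -1.62792859e-01],
       [-1.18846388e-03, -9.52629988e-01, -3.04129403e-01,
         8.45338435e-02],
       [ 9.99999293e-01, -1.12213810e-03, -3.92861194e-04,
         4.25386278e-05],
       [ 0.00000000e+00,  0.00000000e+00,  0.00000000e+00,
         1.00000000e+00]])}
```

View pics/side0.png

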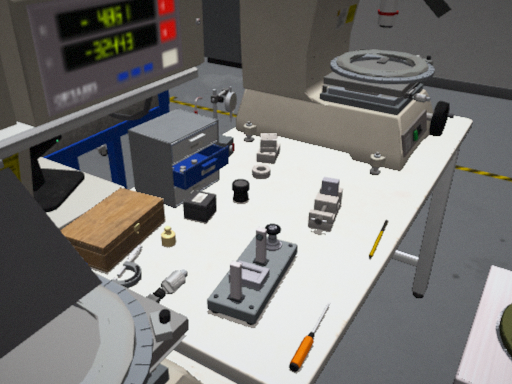

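View pics/top0.png

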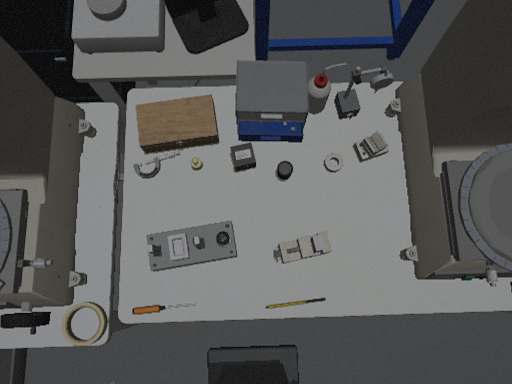

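View pics/wrist0.png

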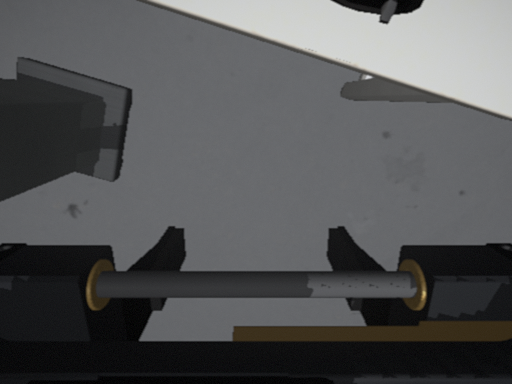

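```bash
cat > h.py <<'E'
import numpy as np, cv2
from bench import ctrl
from scipy.spatial.transform import Rotation as R
def P(name, st=None):
    m=ctrl.camera_model(name)
    if 'rvec' in m:
        return m['K'], R.from_rotvec(m['rvec']).as_matrix(), np.array(m['tvec'])
    T=np.eye(4);T[:3,:3]=R.from_rotvec(st['tool_rot']).as_matrix();T[:3,3]=st['position']
    W=np.linalg.inv(T@m['T_tool_cam'])
    return m['K'],W[:3,:3],W[:3,3]
def proj(cam,X):
    K,Rm,t=cam; X=np.atleast_2d(X); c=X@Rm.T+t; p=c@K.T; return p[:,:2]/p[:,2:]
def ray(cam,uv):
    K,Rm,t=cam; d=Rm.T@np.linalg.inv(K)@np.array([*uv,1.]); return -Rm.T@t, d/np.linalg.norm(d)
def atz(cam,uv,z):
    o,d=ray(cam,uv); return o+d*(z-o[2])/d[2]
def tri(obs):
    A=np.zeros((3,3));b=np.zeros(3)
    rs=[ray(c,uv) for c,uv in obs]
    for o,d in rs:
        M=np.eye(3)-np.outer(d,d);A+=M;b+=M@o
    X=np.linalg.solve(A,b)
    return X,[np.linalg.norm(np.cross(X-o,d))*1000 for o,d in rs]
def crop(img,x0,y0,w,h,s,out):
    cv2.imwrite(out,cv2.resize(img[y0:y0+h,x0:x0+w,::-1],None,fx=s,fy=s,interpolation=cv2.INTER_CUBIC))
E
python3 - <<'E'
from h import *
a=cv2.imread('pics/top0.png')[:,:,::-1]; b=cv2.imread('pics/side0.png')[:,:,::-1]
crop(a,135,205,200,75,4,'pics/topc.png'); crop(b,200,165,150,150,4,'pics/sidec.png')
c=P('top')
for uv in [(302,248),(192,246),(371,146),(334,162),(285,170),(196,163)]: print(uv,atz(c,uv,0.03))
print([ray(P(n),(256,192)) for n in('top','side')])
E
```

```text
(302, 248) [ 0.4954347  -0.14017641  0.03      ]
(192, 246) [0.50880612 0.13236455 0.03      ]
(371, 146) [ 0.75641588 -0.33556711  0.03      ]
(334, 162) [ 0.71554828 -0.23537336  0.03      ]
(285, 170) [ 0.69775759 -0.10708459  0.03      ]
(196, 163) [0.72352387 0.12278668 0.03      ]
[(array([ 0.40725921, -0.02544291,  1.01189327]), array([ 0.2321263 , -0.00490087, -0.97267331])), (array([0.14353343, 0.75302739, 0.60991135]), array([ 0.44382571, -0.74280983, -0.50125073]))]
```

View pics/topc.png

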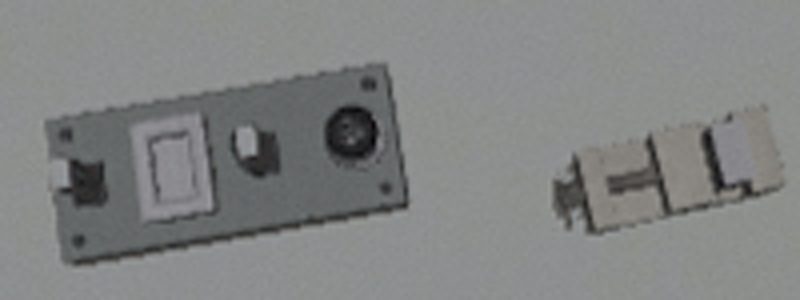

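View pics/sidec.png

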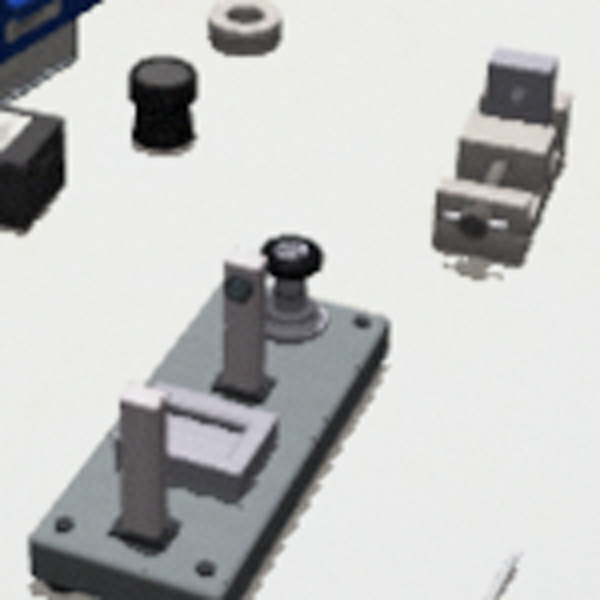

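```bash
cat > fit.py <<'E'
from h import *
from scipy.optimize import least_squares
def fit(obs,x0):
    # obs: list of (cam, uv, local xyz); finds x,y,yaw
    def f(p):
        Rz=R.from_euler('z',p[2]).as_matrix()
        return np.concatenate([(proj(c,Rz@np.array(l)+[p[0],p[1],0])[0]-uv) for c,uv,l in obs])
    s=least_squares(f,x0,loss='soft_l1'); return s.x,f(s.x).reshape(-1,2)
E
python3 - <<'E'
from fit import *
t=P('top'); s=P('side')
T=lambda x,y:np.array([(x+.5)/4-.5+135,(y+.5)/4-.5+205]); S=lambda x,y:np.array([(x+.5)/4-.5+200,(y+.5)/4-.5+165])
m=1e-3
g=[(t,T(45,120),[45*m,78*m,.03]),(t,T(387,64),[45*m,-138*m,.03]),(t,T(408,206),[-45*m,-138*m,.03]),(t,T(70,263),[-45*m,78*m,.03]),
(t,T(351,133),[0,-.112,.072]),
(s,S(388,318),[-45*m,-138*m,.03]),(s,S(32,545),[45*m,78*m,.03]),(s,S(292,250),[0,-.112,.072])]
p,r=fit(g,[.5,.13,0]); print('gauge',p,np.degrees(p[2]));print(r.round(1))
# fork top corners triangulated with unknown assignment: centre of top face
ft=T(733,150); fs=S(525,58)
print('forktop',tri([(t,ft),(s,fs)]))
v=[(t,T(768,105),[25*m,-68*m,.045]),(t,T(784,187),[-25*m,-68*m,.045]),(s,S(438,182),[25*m,68*m,.045])]
st=ctrl.get_state(); print(R.from_rotvec(st['tool_rot']).as_matrix())
E
```

```text
gauge [0.50612754 0.16435178 0.14626634] 8.380443760579544
[[-0.3  0.6]
 [-0.3 -0.5]
 [ 0.4 -0.5]
 [-2.2  0.9]
 [-0.1 -0.4]
 [ 1.9 -0.8]
 [-0.8 -1.1]
 [ 0.4  0.1]]
forktop (array([ 0.50337135, -0.17302969,  0.07812406]), [np.float64(0.46202613741096765), np.float64(0.46202613741106113)])
[[-5.33408824e-04  9.60004038e-01  2.79985646e-01]
 [ 1.43507043e-03  2.79986132e-01 -9.60002972e-01]
 [-9.99998828e-01 -1.10274937e-04 -1.52702048e-03]]
```

```bash
python3 -m pendant '[{"travel":[0,0.031,-0.043],"twist":-0.13},{"travel":[0,0.062,-0.086],"twist":-0.26},{"travel":[0,0.093,-0.129],"twist":-0.4},{"travel":[0,0.123,-0.172],"twist":-0.55},{"travel":[0,0.168,-0.198],"twist":-0.7},{"travel":[0,0.213,-0.224],"twist":-0.85},{"travel":[0,0.258,-0.25],"twist":-1.0},{"travel":[0,0.303,-0.276],"twist":-1.15},{"travel":[0,0.35,-0.303],"twist":-1.3},{"travel":[0,0.394,-0.329],"twist":-1.4}]'
python3 -m pendant '[{"travel":[0,0.045,0.01],"twist":-0.08},{"travel":[0,0.045,0.01],"twist":-0.08},{"travel":[0,0.045,0.01],"twist":-0.08}]'
python3 - <<'E'
from h import *
st=ctrl.get_state(); print(st['time'],st['position'],st['joint_positions'].round(2),st['ft_force'],R.from_rotvec(st['tool_rot']).as_matrix().round(4))
cv2.imwrite('pics/w1.png',ctrl.get_image('wrist')[:,:,::-1]); np.savez('w1.npz',**st)
E
```

```text
time: 1.4
position: [0.4689, -0.196, 0.2221]
tool_rot: [-0.091, 1.569, 0.093]
ft_force: [0.1, 0.6, -0.2]
grip_width: 1.003
time: 1.78
position: [0.4732, -0.1508, 0.222]
tool_rot: [-0.154, 1.566, 0.154]
ft_force: [0.6, 0.3, -0.5]
grip_width: 1.0
1.775 [ 0.47317535 -0.15078049  0.22204167] [ 0.84  0.02 -0.59  1.8   0.01  1.32  0.45] [ 0.60872119  0.31688902 -0.45685716] [[-9.000e-04 -1.949e-01  9.808e-01]
 [ 3.000e-04  9.808e-01  1.949e-01]
 [-1.000e+00  5.000e-04 -8.000e-04]]
```

View pics/w1.png

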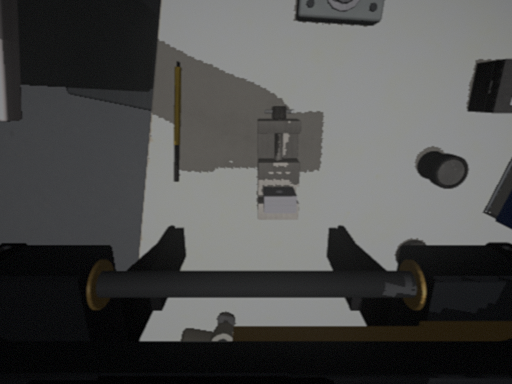

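Run:
```python
from h import *
a=cv2.imread('pics/w1.png')[:,:,::-1]
a=np.clip(a.astype(float)*1.8,0,255).astype(np.uint8)
crop(a,245,100,72,125,5,'pics/w1c.png')
```

```text
(no output)
```

View pics/w1c.png

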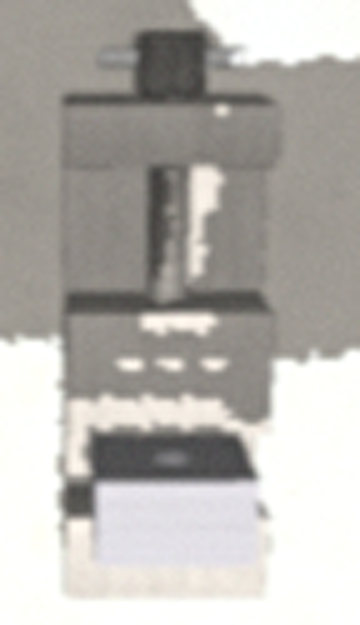

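Run:
```python
from h import *
st=dict(np.load('w1.npz')); w=P('wrist',st); t=P('top'); s=P('side')
W=lambda x,y:((x+.5)/5-.5+245,(y+.5)/5-.5+100)
T=lambda x,y:np.array([(x+.5)/4-.5+135,(y+.5)/4-.5+205]); S=lambda x,y:np.array([(x+.5)/4-.5+200,(y+.5)/4-.5+165])
for n,uv,z in [('jawL',W(66,310),.045),('jawR',W(272,313),.045),('brL',W(63,100),.045),('brR',W(278,100),.045),('fixL',W(63,597),.045),('fixR',W(268,597),.045),
 ('fk+yL',W(95,480),.078),('fk+yR',W(256,480),.078),('fk-yL',W(99,565),.078),('fk-yR',W(255,565),.078)]:
    print(n,atz(w,uv,z).round(4))
print(tri([(w,W(176,522)),(t,T(733,150)),(s,S(525,58))]))
print(tri([(w,W(176,522)),(t,T(733,150))]))
# jaw +y edge corners: top (650,137)/(665,214) ; side (460,140),(550,155)
print('jawL',tri([(w,W(66,310)),(s,S(553,155)),(t,T(664,213))]))
print('jawR',tri([(w,W(272,313)),(s,S(460,140)),(t,T(650,137))]))
print('fixL',tri([(w,W(63,597)),(t,T(784,187))]),'fixR',tri([(w,W(268,597)),(t,T(768,105))]))
```

```text
jawL [ 0.4731 -0.1381  0.045 ]
jawR [ 0.5206 -0.1295  0.045 ]
brL [ 0.4631 -0.0913  0.045 ]
brR [ 0.5104 -0.0819  0.045 ]
fixL [ 0.4866 -0.2096  0.045 ]
fixR [ 0.5368 -0.1997  0.045 ]
fk+yL [ 0.4853 -0.1673  0.078 ]
fk+yR [ 0.5199 -0.1605  0.078 ]
fk-yL [ 0.4902 -0.1868  0.078 ]
fk-yR [ 0.5244 -0.18    0.078 ]
(array([ 0.50389478, -0.17326408,  0.07802139]), [np.float64(0.9200318968136638), np.float64(0.37402851501772727), np.float64(0.8736067206926369)])
(array([ 0.50379966, -0.17215213,  0.08203915]), [np.float64(0.41005961952128095), np.float64(0.4100596195211389)])
jawL (array([ 0.47031871, -0.1363634 ,  0.045052  ]), [np.float64(3.2715410624013463), np.float64(2.898495934106454), np.float64(2.5640700667087266)])
jawR (array([ 0.5190221 , -0.1288277 ,  0.04249775]), [np.float64(2.2922864806799184), np.float64(0.27851659523745803), np.float64(2.1378595237970264)])
fixL (array([ 0.48449941, -0.20624345,  0.05315792]), [np.float64(1.4138273202579792), np.float64(1.4138273202580882)]) fixR (array([ 0.53587628, -0.20111762,  0.04304274]), [np.float64(1.4851269554221629), np.float64(1.4851269554222164)])
```

```bash
python3 -m pendant '[{"travel":[0.02,0.003,0.026],"twist":0},{"travel":[0.07,0.003,0.026],"twist":0},{"travel":[0.12,0.003,0.026],"twist":0},{"travel":[0.16,0.003,0.026],"twist":0},{"travel":[0.185,0.003,0.026],"twist":0},{"travel":[0.197,0.003,0.026],"twist":0},{"travel":[0.197,0.003,0.026],"twist":0}]'
python3 - <<'E'
from h import *
st=ctrl.get_state(); print(st['time'],st['position'],st['ft_force'])
cv2.imwrite('pics/w2.png',ctrl.get_image('wrist')[:,:,::-1])
b=ctrl.get_image('side'); crop(b,220,130,150,130,4,'pics/s2.png')
E
```

```text
time: 2.7
position: [0.4973, -0.1442, 0.0246]
tool_rot: [-0.151, 1.567, 0.152]
ft_force: [-1.0, 0.2, -0.5]
grip_width: 1.0
2.7 [ 0.4973221  -0.14416357  0.02459963] [-1.02331486  0.16619509 -0.47367338]
```

View pics/w2.png

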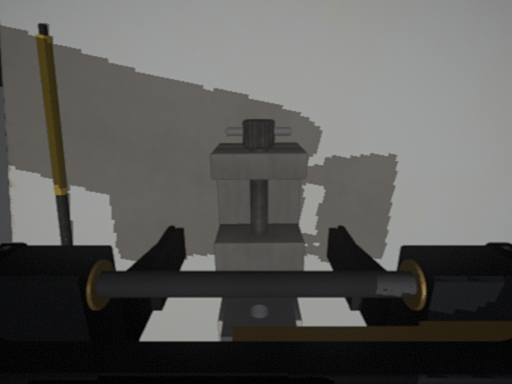

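View pics/s2.png

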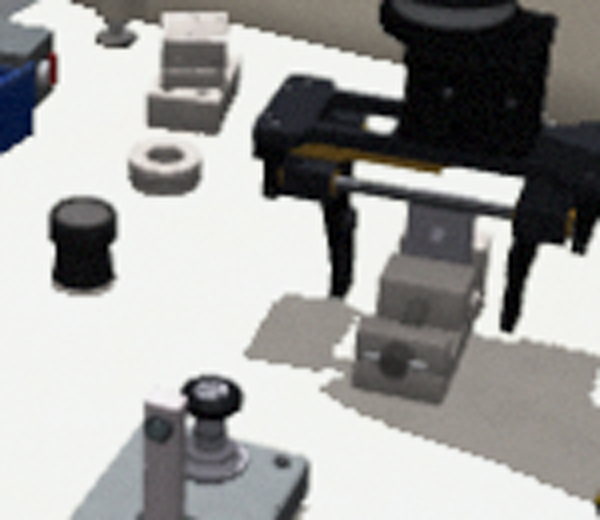

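```bash
python3 -m pendant '[{"travel":[0,0,0.0015],"twist":0},{"travel":[0,0,0.0015],"twist":0},{"travel":[0,0,0.0015],"twist":0},{"travel":[0,0,0.0015],"twist":0},{"travel":[0,0,0.0015],"twist":0},{"travel":[0,0,0.0015],"twist":0}]' -1 20
```

```text
time: 3.55
position: [0.4992, -0.1439, 0.0259]
tool_rot: [-0.153, 1.567, 0.152]
ft_force: [-3.4, 0.0, 3.2]
grip_width: 0.559
```

```bash
python3 -m pendant '[{"travel":[0,0.003,0],"twist":0},{"travel":[0,0.006,0],"twist":0},{"travel":[0,0.009,0],"twist":0},{"travel":[0,0.012,0],"twist":0},{"travel":[0,0.015,0],"twist":0},{"travel":[0,0.015,0],"twist":0}]'
python3 - <<'E'
from h import *
cv2.imwrite('pics/w3.png',ctrl.get_image('wrist')[:,:,::-1])
b=ctrl.get_image('side'); crop(b,220,130,150,130,4,'pics/s3.png')
E
```

```text
time: 4.3
position: [0.496, -0.1285, 0.0259]
tool_rot: [-0.152, 1.567, 0.153]
ft_force: [-2.1, -1.4, 2.9]
grip_width: 0.564
```

View pics/s3.png

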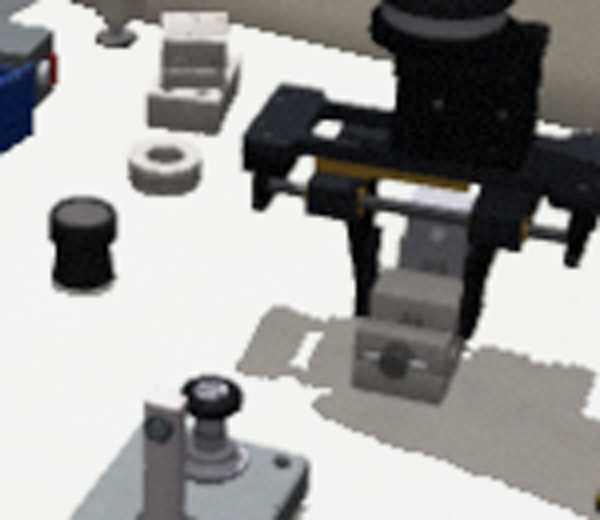

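```bash
python3 -m pendant '[{"travel":[0,0,0],"twist":0},{"travel":[0,0,0],"twist":0},{"travel":[0,0,0],"twist":0},{"travel":[-0.01,0,0],"twist":0},{"travel":[-0.05,0,0],"twist":0},{"travel":[-0.1,0,0],"twist":0},{"travel":[-0.15,0,0],"twist":0},{"travel":[-0.18,0,0],"twist":0},{"travel":[-0.18,0,0],"twist":0}]' 1
python3 - <<'E'
from h import *
st=ctrl.get_state(); np.savez('w4.npz',**st); print(st['position'],R.from_rotvec(st['tool_rot']).as_matrix().round(4))
a=ctrl.get_image('wrist');crop(a,200,80,120,160,4,'pics/w4.png')
b=ctrl.get_image('side'); crop(b,300,160,60,80,8,'pics/s4.png')
E
```

```text
time: 5.52
position: [0.4983, -0.1288, 0.2093]
tool_rot: [-0.155, 1.562, 0.15]
ft_force: [-0.3, 0.1, -0.8]
grip_width: 1.003
[ 0.49827734 -0.12879019  0.20928913] [[ 0.004  -0.1931  0.9812]
 [-0.0022  0.9812  0.1931]
 [-1.     -0.003   0.0034]]
```

View pics/w4.png

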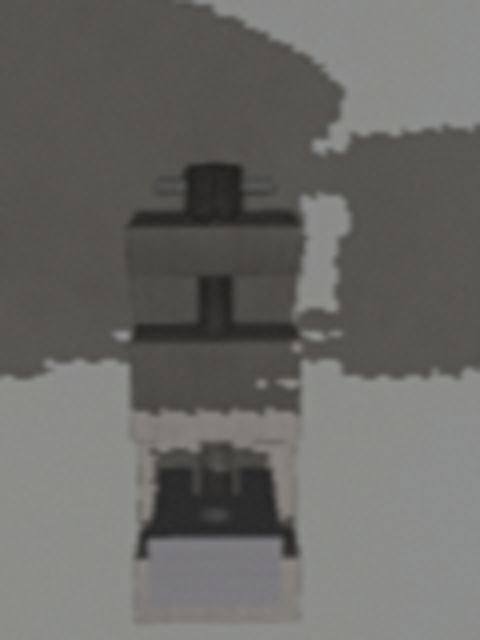

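View pics/s4.png

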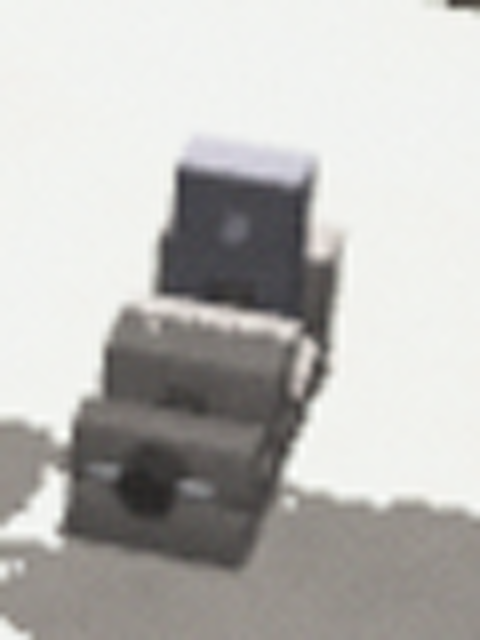

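Run:
```python
from h import *
st=dict(np.load('w4.npz')); w=P('wrist',st); s=P('side')
W=lambda x,y:((x+.5)/4-.5+200,(y+.5)/4-.5+80); S=lambda x,y:((x+.5)/8-.5+300,(y+.5)/8-.5+160)
Q=[atz(w,W(*p),.078) for p in [(147,538),(283,538),(148,607),(284,603)]]
print(np.round(Q,4)); c=np.mean(Q,0); print(c)
X,_=tri([(w,W(215,571)),(s,S(248,162))]); print('tri',X,_)
Rm=R.from_rotvec(st['tool_rot']).as_matrix()
print('delta tool',Rm.T@(np.array([c[0],c[1],.0445])-st['position']))
e=Q[1]-Q[0]; print(np.degrees(np.arctan2(e[1],e[0])))
e=Q[3]-Q[2]; print(np.degrees(np.arctan2(e[1],e[0])))
```

```text
[[ 0.4853 -0.1677  0.078 ]
 [ 0.5211 -0.1608  0.078 ]
 [ 0.4891 -0.1877  0.078 ]
 [ 0.5254 -0.1795  0.078 ]]
[ 0.50523301 -0.17391579  0.078     ]
tri [ 0.5048706  -0.17533105  0.07478206] [np.float64(0.4895399049012845), np.float64(0.4895399049010827)]
delta tool [ 0.16491563 -0.0451326  -0.00245826]
10.988282389317042
12.824993498970839
```

```bash
python3 -m pendant '[{"travel":[0.02,-0.03,-0.0025],"twist":0},{"travel":[0.06,-0.045,-0.0025],"twist":0},{"travel":[0.11,-0.045,-0.0025],"twist":0},{"travel":[0.145,-0.045,-0.0025],"twist":0},{"travel":[0.159,-0.045,-0.0025],"twist":0},{"travel":[0.159,-0.045,-0.0025],"twist":0},{"travel":[0.159,-0.045,-0.0025],"twist":0}]'
python3 - <<'E'
from h import *
st=ctrl.get_state(); print(st['position'])
a=ctrl.get_image('wrist');cv2.imwrite('pics/w5.png',a[:,:,::-1])
b=ctrl.get_image('side'); crop(b,270,130,110,110,5,'pics/s5.png')
E
```

```text
time: 6.5
position: [0.5032, -0.1734, 0.0482]
tool_rot: [-0.153, 1.565, 0.152]
ft_force: [0.2, -0.5, -0.0]
grip_width: 1.0
[ 0.50322259 -0.1733694   0.04815581]
```

View pics/w5.png

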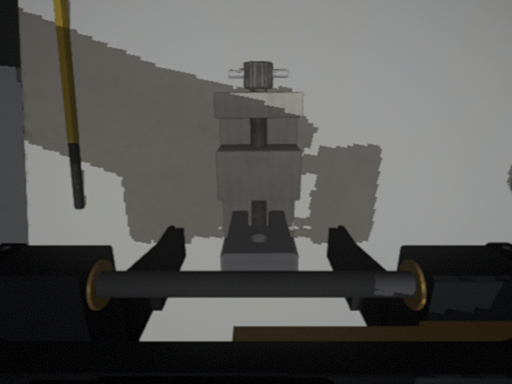

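View pics/s5.png

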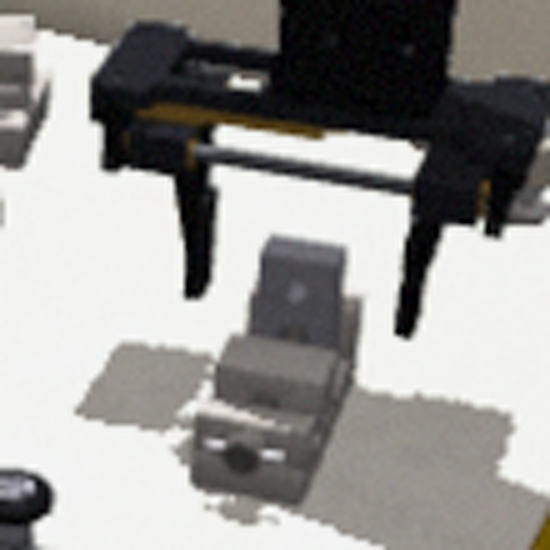

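```bash
python3 -m pendant '[{"travel":[0,0,0.0015],"twist":0},{"travel":[0,0,0.0015],"twist":0},{"travel":[0,0,0.0015],"twist":0},{"travel":[0,0,0.0015],"twist":0},{"travel":[0,0,0.0015],"twist":0},{"travel":[0,0,0.0015],"twist":0},{"travel":[0,0,0.0015],"twist":0},{"travel":[0,0,0.0015],"twist":0}]' -1 25
```

```text
time: 7.6
position: [0.5047, -0.1732, 0.0483]
tool_rot: [-0.154, 1.565, 0.152]
ft_force: [0.7, 0.3, -0.9]
grip_width: 0.41
```

```bash
python3 -m pendant '[{"travel":[-0.01,0,0],"twist":0},{"travel":[-0.04,0,0],"twist":0},{"travel":[-0.09,0,0],"twist":0},{"travel":[-0.13,0.01,0],"twist":0},{"travel":[-0.15,0.05,0.01],"twist":0.01},{"travel":[-0.15,0.1,0.02],"twist":0.02},{"travel":[-0.15,0.15,0.03],"twist":0.03},{"travel":[-0.15,0.2,0.04],"twist":0.04},{"travel":[-0.15,0.24,0.05],"twist":0.05},{"travel":[-0.15,0.24,0.05],"twist":0.05}]'
python3 - <<'E'
from h import *
st=ctrl.get_state(); print(st['position'],st['grip_width'],st['joint_positions'].round(2)); np.savez('w6.npz',**st)
a=ctrl.get_image('wrist');cv2.imwrite('pics/w6.png',a[:,:,::-1])
b=ctrl.get_image('side'); cv2.imwrite('pics/s6.png',b[:,:,::-1])
E
```

```text
time: 8.85
position: [0.5068, 0.0768, 0.1988]
tool_rot: [-0.119, 1.566, 0.119]
ft_force: [0.2, 0.2, -2.1]
grip_width: 0.411
[0.50677913 0.07684732 0.19876895] 0.41118178012527085 [ 0.57  0.09 -0.81  1.8   0.07  1.28 -0.1 ]
```

View pics/w6.png

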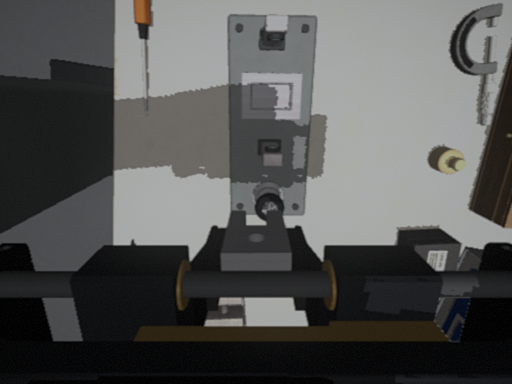

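View pics/s6.png

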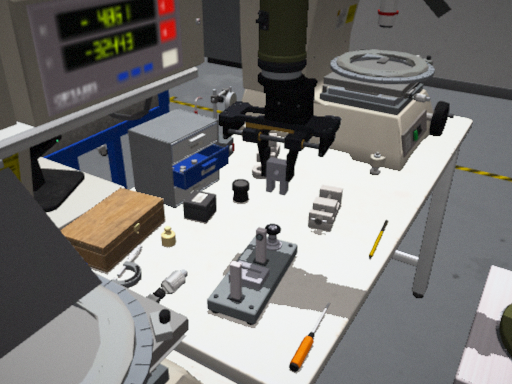

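Run:
```python
from h import *
a=cv2.imread('pics/w6.png')[:,:,::-1]
a=np.clip(a.astype(float)*1.8,0,255).astype(np.uint8)
crop(a,220,8,105,110,5.5,'pics/w6c.png')
```

```text
(no output)
```

View pics/w6c.png

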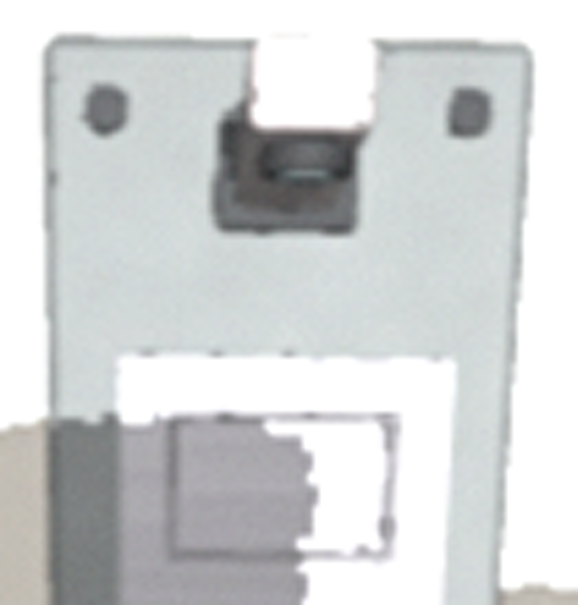

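```bash
python3 -m pendant '[{"travel":[0,0.04,0.006],"twist":0},{"travel":[0,0.075,0.011],"twist":0},{"travel":[0,0.086,0.012],"twist":0},{"travel":[0,0.086,0.012],"twist":0},{"travel":[0,0.086,0.012],"twist":0}]'
python3 - <<'E'
from h import *
st=ctrl.get_state(); print(st['position'],st['qd'].round(3),R.from_rotvec(st['tool_rot']).as_matrix().round(4)); np.savez('w7.npz',**st)
a=ctrl.get_image('wrist');cv2.imwrite('pics/w7.png',a[:,:,::-1])
a=np.clip(a.astype(float)*1.6,0,255).astype(np.uint8)
crop(a,200,80,130,150,4,'pics/w7c.png')
E
```

```text
time: 9.57
position: [0.507, 0.1565, 0.1979]
tool_rot: [-0.115, 1.568, 0.109]
ft_force: [0.6, -0.1, -1.1]
grip_width: 0.415
[0.50704623 0.15653552 0.19786183] [ 0.003  0.001 -0.001 -0.001 -0.001 -0.    -0.004] [[ 3.000e-04 -1.420e-01  9.899e-01]
 [-3.300e-03  9.899e-01  1.420e-01]
 [-1.000e+00 -3.300e-03 -1.000e-04]]
```

View pics/w7c.png

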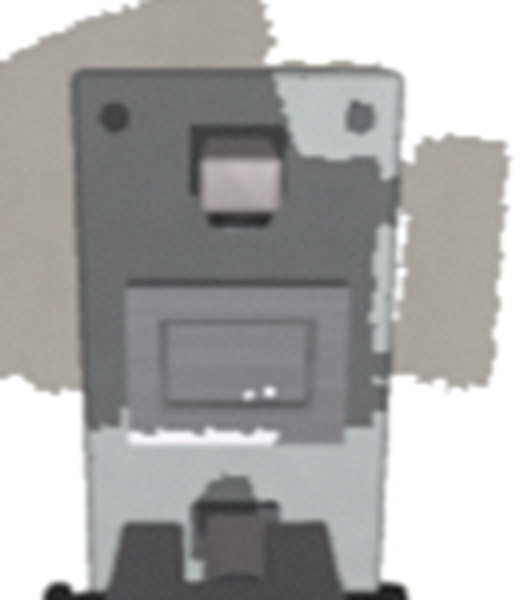

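```bash
cat > m7.py <<'E'
from h import *
st=dict(np.load('w7.npz')); w=P('wrist',st)
W=lambda x,y:((x+.5)/4-.5+200,(y+.5)/4-.5+80)
Rm=R.from_rotvec(st['tool_rot']).as_matrix()
def pr(n,pts,z):
    Q=np.array([atz(w,W(*p),z) for p in pts]); c=Q.mean(0)
    print(n,np.round(Q,4).tolist(),'c',c.round(4),'size',np.linalg.norm(Q[1]-Q[0]).round(4),np.linalg.norm(Q[2]-Q[1]).round(4),'tool',(Rm.T@(c-st['position'])).round(4), 'yaw',np.degrees([np.arctan2(*(Q[1]-Q[0])[1::-1]),np.arctan2(*(Q[2]-Q[3])[1::-1])]).round(1))
    return c
pr('pocket',[(162,321),(317,321),(313,404),(163,404)],.047)
pr('table',[(125,285),(349,285),(343,442),(130,440)],.047)
pr('base',[(75,71),(402,71),(375,590),(92,590)],.03)
foot=pr('foot+y',[(114,523),(338,523),(338,523),(114,523)],st['position'][2]-.0303)
E
python3 m7.py
python3 - <<'E'
from fit import *
# nest height: triangulate table corners top/side/wrist
st=dict(np.load('w7.npz')); w=P('wrist',st);t=P('top'); s=P('side')
W=lambda x,y:((x+.5)/4-.5+200,(y+.5)/4-.5+80)
st6=dict(np.load('w6.npz')); w6=P('wrist',st6); W6=lambda x,y:((x+.5)/5.5-.5+220,(y+.5)/5.5-.5+8)
for n,a,b in [('tabL+y',(125,285),(118,352)),('tabR+y',(349,285),(457,356)),('pocL+y',(162,321),(172,416)),('pocR+y',(317,321),(398,416)),('pocL-y',(163,404),(170,555)),('pocR-y',(313,404),(392,558))]:
    print(n,tri([(w,W(*a)),(w6,W6(*b))]))
E
```

```text
pocket [[0.4878, 0.1733, 0.047], [0.5292, 0.1792, 0.047], [0.5319, 0.1561, 0.047], [0.4909, 0.1502, 0.047]] c [0.5099 0.1647 0.047 ] size 0.0418 0.0233 tool [0.1508 0.0082 0.004 ] yaw [8.1 8.1]
table [[0.4767, 0.1816, 0.047], [0.536, 0.19, 0.047], [0.542, 0.1464, 0.047], [0.4831, 0.1386, 0.047]] c [0.5095 0.1641 0.047 ] size 0.0599 0.044 tool [0.1508 0.0077 0.0035] yaw [8.1 7.5]
base [[0.4559, 0.2336, 0.03], [0.5423, 0.2459, 0.03], [0.5623, 0.0958, 0.03], [0.4765, 0.0836, 0.03]] c [0.5093 0.1647 0.03  ] size 0.0873 0.1514 tool [0.1678 0.0083 0.0034] yaw [8.1 8.1]
foot+y [[0.4869, 0.1622, 0.1676], [0.5258, 0.1677, 0.1676], [0.5258, 0.1677, 0.1676], [0.4869, 0.1622, 0.1676]] c [0.5063 0.165  0.1676] size 0.0393 0.0 tool [0.0303 0.0085 0.0005] yaw [8.1 8.1]
tabL+y (array([0.47667788, 0.18181055, 0.04824209]), [np.float64(0.14501398251701555), np.float64(0.14501398251690548)])
tabR+y (array([0.53629039, 0.19026048, 0.04869369]), [np.float64(0.4778634500513473), np.float64(0.4778634500512249)])
pocL+y (array([0.4876488 , 0.17273705, 0.04450703]), [np.float64(0.04760658573982897), np.float64(0.04760658573977174)])
pocR+y (array([0.52892051, 0.17890537, 0.04563823]), [np.float64(0.39100760884509805), np.float64(0.39100760884486174)])
pocL-y (array([0.49078331, 0.14817593, 0.03987145]), [np.float64(0.0404330867805327), np.float64(0.04043308678053626)])
pocR-y (array([0.53282168, 0.15398855, 0.03932119]), [np.float64(0.028422698078666046), np.float64(0.02842269807842894)])
```

```bash
python3 -m pendant '[{"travel":[0,0.0095,0.003],"twist":0},{"travel":[0.02,0.0095,0.003],"twist":0},{"travel":[0.05,0.0095,0.003],"twist":0},{"travel":[0.085,0.0095,0.003],"twist":0},{"travel":[0.105,0.0095,0.003],"twist":0},{"travel":[0.11,0.0095,0.003],"twist":0},{"travel":[0.11,0.0095,0.003],"twist":0}]'
python3 - <<'E'
from h import *
st=ctrl.get_state(); print(st['position'],st['qd'].round(3),R.from_rotvec(st['tool_rot']).as_matrix().round(4)); np.savez('w8.npz',**st)
a=ctrl.get_image('wrist');cv2.imwrite('pics/w8.png',a[:,:,::-1])
a=np.clip(a.astype(float)*1.6,0,255).astype(np.uint8)
crop(a,180,120,150,130,5,'pics/w8c.png')
b=ctrl.get_image('side'); crop(b,200,180,110,140,4,'pics/s8.png')
b=ctrl.get_image('top'); crop(b,135,205,110,75,6,'pics/t8.png')
E
```

```text
time: 10.5
position: [0.509, 0.1664, 0.0882]
tool_rot: [-0.114, 1.567, 0.11]
ft_force: [-0.6, 0.1, -1.2]
grip_width: 0.409
[0.50903086 0.16643264 0.08815809] [ 0.004 -0.016 -0.006 -0.017 -0.003  0.001  0.002] [[ 8.000e-04 -1.420e-01  9.899e-01]
 [-2.700e-03  9.899e-01  1.420e-01]
 [-1.000e+00 -2.800e-03  4.000e-04]]
```

View pics/w8c.png

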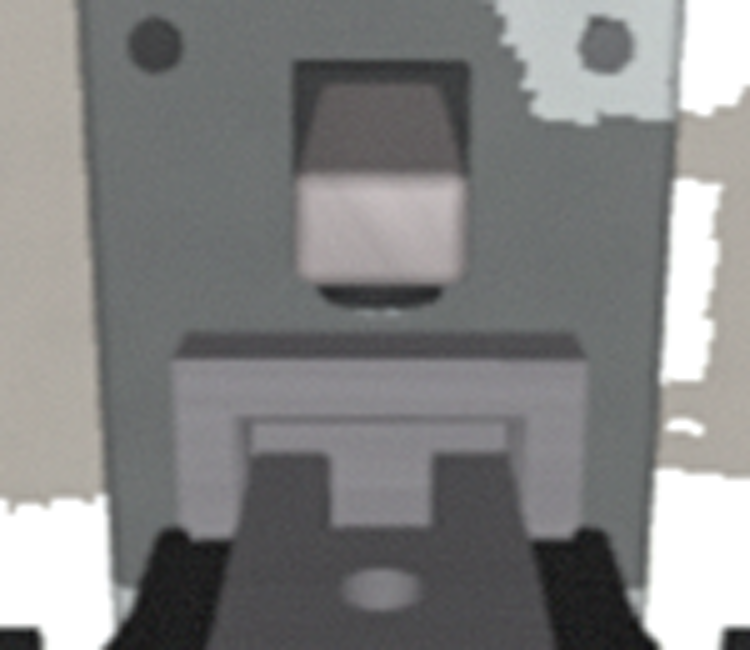

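View pics/s8.png

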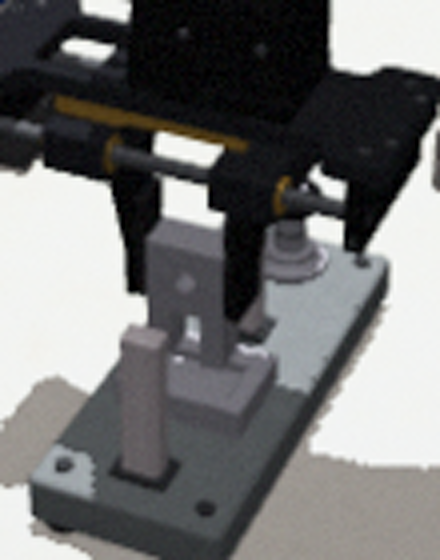

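Run:
```python
from h import *
st=dict(np.load('w8.npz')); w=P('wrist',st)
W=lambda x,y:((x+.5)/5-.5+180,(y+.5)/5-.5+120)
Rm=R.from_rotvec(st['tool_rot']).as_matrix()
f=lambda n,p,z: print(n,(Rm.T@(atz(w,W(*p),z)-st['position'])*1000).round(1))
for p in[(172,360),(587,360)]: f('table+y',p,.0475)
for p in[(180,540),(583,540)]: f('table side',p,.0475)
for p in[(238,417),(523,417)]: f('pocket mouth+y',p,.047)
for p in[(252,423),(508,423)]: f('pocket wall top inner',p,.046)
zf=st['position'][2]-.0303
for p in[(246,455),(515,455)]: f('foot',p,zf)
for p in[(330,455),(434,455)]: f('slot',p,zf)
```

```text
table+y [ 40.6  19.1 -30. ]
table+y [40.6 19.  30.1]
table side [ 40.7  -9.4 -30.1]
table side [40.7 -9.5 30.7]
pocket mouth+y [ 41.1  10.1 -20.8]
pocket mouth+y [41.1 10.1 21.1]
pocket wall top inner [ 42.1   8.8 -18.8]
pocket wall top inner [42.1  8.8 19. ]
foot [ 30.3   8.4 -18.7]
foot [30.3  8.3 19.1]
slot [30.3  8.4 -6.9]
slot [30.3  8.4  7.7]
```

View pics/t8.png

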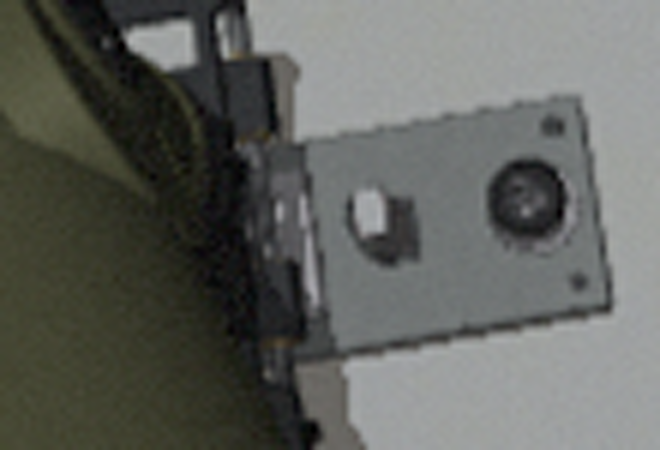

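```bash
python3 -m pendant '[{"travel":[0,-0.0012,0],"twist":0},{"travel":[0,-0.0012,0],"twist":0},{"travel":[0.004,-0.0012,0],"twist":0},{"travel":[0.008,-0.0012,0],"twist":0},{"travel":[0.011,-0.0012,0],"twist":0},{"travel":[0.013,-0.0012,0],"twist":0},{"travel":[0.015,-0.0012,0],"twist":0},{"travel":[0.015,-0.0012,0],"twist":0}]'
python3 - <<'E'
from h import *
st=ctrl.get_state(); np.savez('w9.npz',**st)
a=ctrl.get_image('wrist')
a=np.clip(a.astype(float)*1.6,0,255).astype(np.uint8)
crop(a,180,120,150,130,5,'pics/w9c.png')
E
```

```text
time: 11.65
position: [0.5097, 0.1653, 0.0739]
tool_rot: [-0.114, 1.566, 0.109]
ft_force: [0.5, 0.2, -1.1]
grip_width: 0.412
```

View pics/w9c.png

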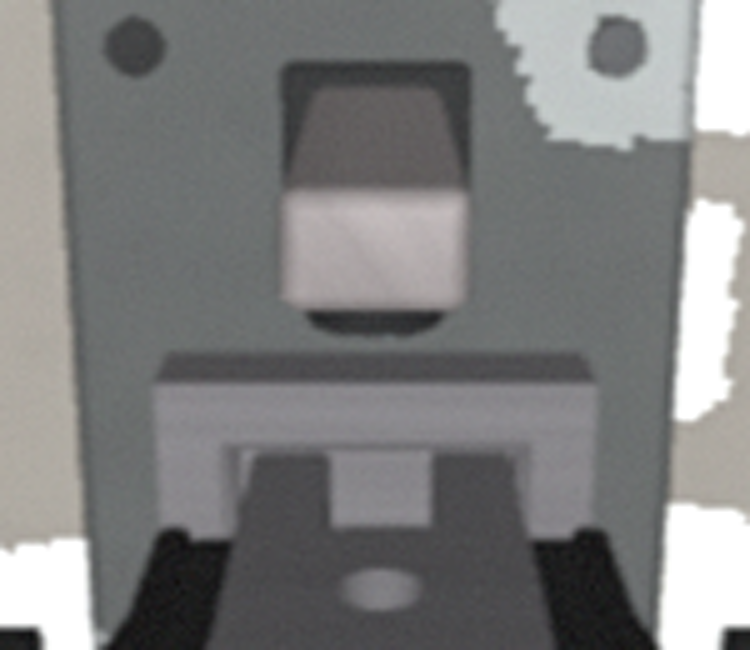

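```bash
python3 -m pendant '[{"travel":[0.002,0,-0.0003],"twist":0},{"travel":[0.003,0,-0.0003],"twist":0},{"travel":[0.0037,0,-0.0003],"twist":0},{"travel":[0.0037,0,-0.0003],"twist":0}]'
```

```text
time: 12.2
position: [0.5096, 0.1653, 0.0703]
tool_rot: [-0.114, 1.565, 0.109]
ft_force: [0.2, -0.0, -1.5]
grip_width: 0.409
```

```bash
python3 -m pendant '[{"travel":[0.0008,0,0],"twist":0},{"travel":[0.0015,0,0],"twist":0},{"travel":[0.0015,0,0],"twist":0}]'
```

```text
time: 12.58
position: [0.5096, 0.1653, 0.0702]
tool_rot: [-0.115, 1.566, 0.109]
ft_force: [-3.8, -0.9, 10.0]
grip_width: 0.415
```

```bash
python3 -m pendant '[{"travel":[-0.001,0,0],"twist":0},{"travel":[-0.001,0,0],"twist":0},{"travel":[-0.001,0,0],"twist":0},{"travel":[-0.001,0,0],"twist":0},{"travel":[-0.001,0,0],"twist":0}]' 1
python3 - <<'E'
from h import *
a=ctrl.get_image('wrist')
a=np.clip(a.astype(float)*1.6,0,255).astype(np.uint8)
crop(a,150,100,200,150,4,'pics/w10c.png')
b=ctrl.get_image('side'); crop(b,200,180,110,140,4,'pics/s10.png')
E
```

```text
time: 13.2
position: [0.5096, 0.1653, 0.0711]
tool_rot: [-0.115, 1.566, 0.109]
ft_force: [0.3, -0.4, -0.3]
grip_width: 0.9
```

View pics/w10c.png

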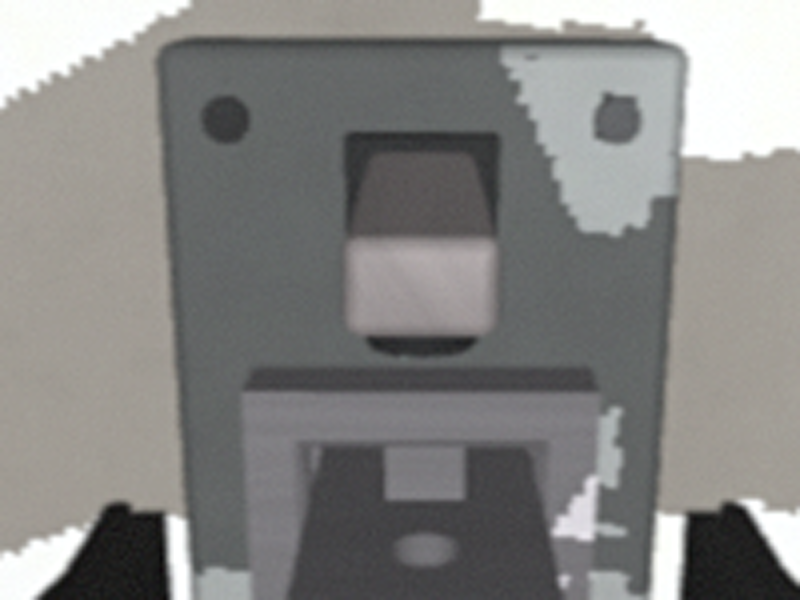

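View pics/s10.png

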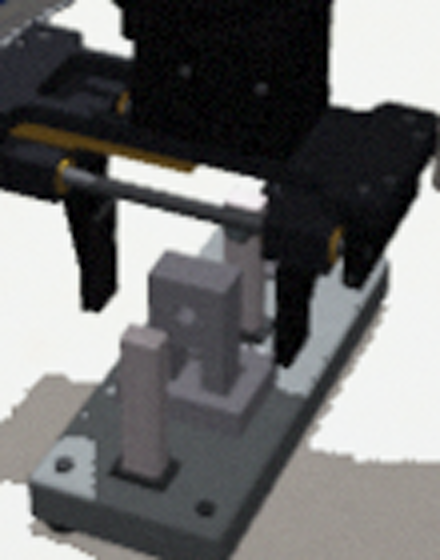

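```bash
python3 -m pendant '[{"travel":[-0.01,0,0],"twist":0},{"travel":[-0.05,0,0],"twist":0},{"travel":[-0.1,0,0],"twist":0},{"travel":[-0.13,-0.02,0],"twist":0},{"travel":[-0.13,-0.07,0],"twist":0},{"travel":[-0.13,-0.105,0],"twist":0},{"travel":[-0.13,-0.114,0],"twist":0},{"travel":[-0.13,-0.114,0],"twist":0}]'
python3 -m pendant '[{"travel":[0,0,0],"twist":0},{"travel":[0,0,0],"twist":0},{"travel":[0,0,0],"twist":0},{"travel":[0,0,0],"twist":0},{"travel":[0,0,0],"twist":0},{"travel":[0,0,0],"twist":0},{"travel":[0,0,0],"twist":0},{"travel":[0,0,0],"twist":0}]' -1 30
python3 - <<'E'
from h import *
st=ctrl.get_state(); np.savez('w11.npz',**st);print(st['qd'].round(3))
a=ctrl.get_image('wrist');cv2.imwrite('pics/w11.png',a[:,:,::-1])
a=np.clip(a.astype(float)*1.6,0,255).astype(np.uint8)
crop(a,150,60,200,190,4,'pics/w11c.png')
b=ctrl.get_image('side'); crop(b,200,180,130,140,4,'pics/s11.png')
E
```

```text
time: 14.3
position: [0.5255, 0.0534, 0.2019]
tool_rot: [-0.114, 1.565, 0.109]
ft_force: [-0.3, 0.7, -0.3]
grip_width: 1.001
time: 15.3
position: [0.5255, 0.0533, 0.2019]
tool_rot: [-0.114, 1.565, 0.109]
ft_force: [-0.3, 0.7, -1.1]
grip_width: 0.173
[ 0.    -0.001 -0.002 -0.001 -0.001  0.     0.001]
```

View pics/w11c.png

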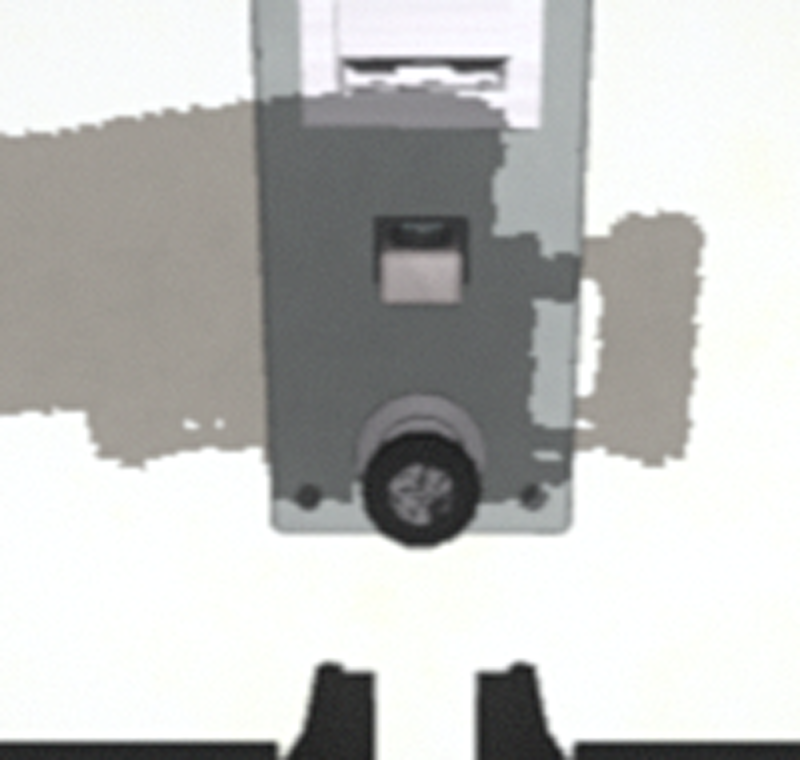

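View pics/s11.png

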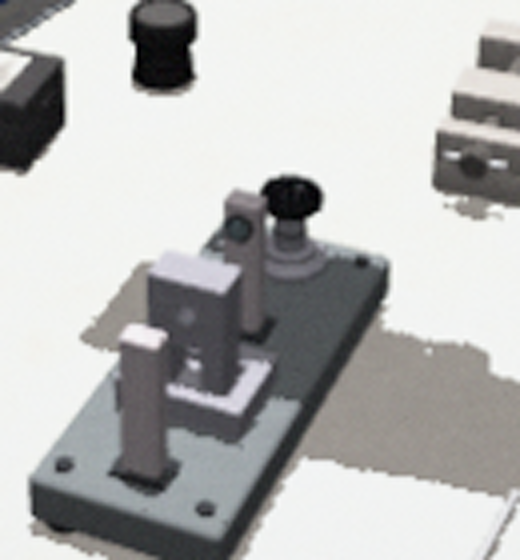

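Run:
```python
from h import *
st=dict(np.load('w11.npz')); w=P('wrist',st); t=P('top'); s=P('side')
W=lambda x,y:((x+.5)/4-.5+150,(y+.5)/4-.5+60)
Rm=R.from_rotvec(st['tool_rot']).as_matrix()
X=atz(w,W(420,488),.072); print(X,Rm.T@(X-st['position']))
T=lambda x,y:np.array([(x+.5)/4-.5+135,(y+.5)/4-.5+205]); S=lambda x,y:np.array([(x+.5)/4-.5+200,(y+.5)/4-.5+180])
print(tri([(w,W(420,488)),(s,S(291,192))]),tri([(w,W(420,488)),(t,T(351,133))]))
print(Rm.round(4))
```

```text
[0.52465848 0.05406265 0.072     ] [ 0.12990916  0.00131434 -0.00099967]
(array([0.52442265, 0.05329326, 0.07005989]), [np.float64(0.3754205467489205), np.float64(0.37542054674888425)]) (array([0.52342972, 0.05334957, 0.0682562 ]), [np.float64(1.407187973677881), np.float64(1.4071879736774813)])
[[ 0.0028 -0.1413  0.99  ]
 [-0.0031  0.99    0.1413]
 [-1.     -0.0035  0.0023]]
```

```bash
python3 -m pendant '[{"travel":[0.01,0.001,-0.001],"twist":0},{"travel":[0.05,0.001,-0.001],"twist":0},{"travel":[0.09,0.001,-0.001],"twist":0},{"travel":[0.11,0.001,-0.001],"twist":0},{"travel":[0.12,0.001,-0.001],"twist":0},{"travel":[0.12,0.001,-0.001],"twist":0},{"travel":[0.12,0.001,-0.001],"twist":0}]'
python3 - <<'E'
from h import *
st=ctrl.get_state(); np.savez('w12.npz',**st)
a=ctrl.get_image('wrist')
a=np.clip(a.astype(float)*1.6,0,255).astype(np.uint8)
crop(a,150,60,200,190,4,'pics/w12c.png')
b=ctrl.get_image('side'); crop(b,200,150,130,150,4,'pics/s12.png')
E
```

```text
time: 16.27
position: [0.5258, 0.054, 0.0832]
tool_rot: [-0.114, 1.563, 0.109]
ft_force: [0.5, -0.5, -0.2]
grip_width: 0.004
```

View pics/w12c.png

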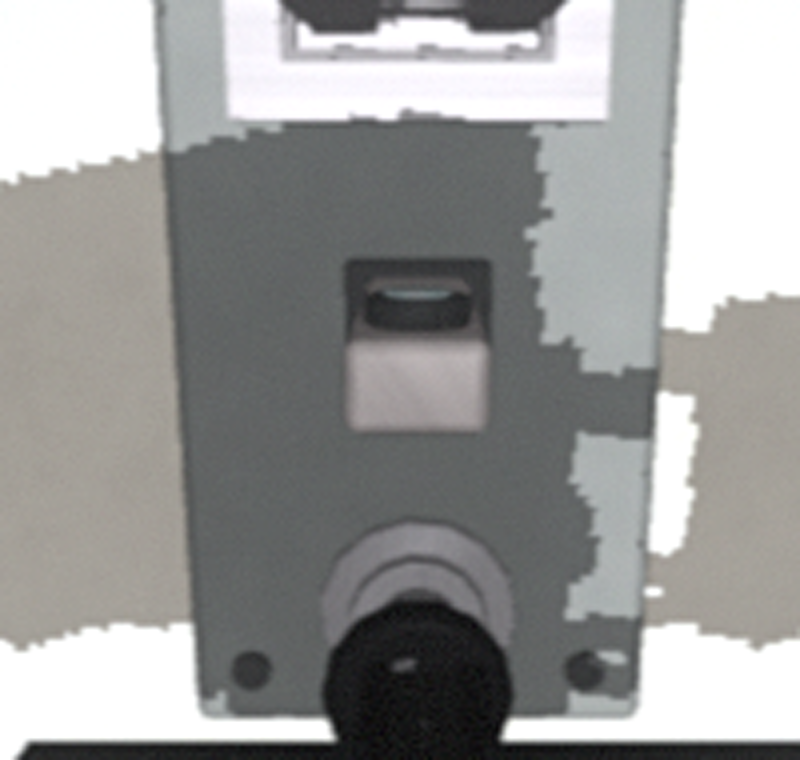

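View pics/s12.png

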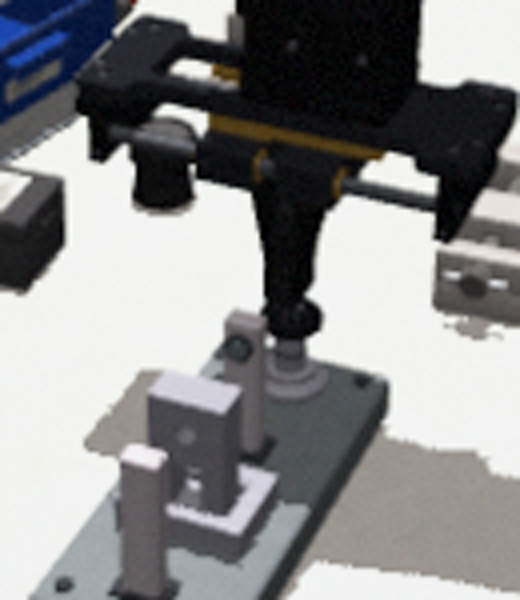

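Fingers are shut, over the cap, with a 10 mm gap. Next I approach slowly and watch the force.

```bash
python3 -m pendant '[{"travel":[0.005,0,-0.001],"twist":0},{"travel":[0.009,0,-0.001],"twist":0},{"travel":[0.009,0,-0.001],"twist":0}]'; python3 -m pendant '[{"travel":[0.0015,0,0],"twist":0},{"travel":[0.0015,0,0],"twist":0}]';python3 -m pendant '[{"travel":[0.0015,0,0],"twist":0},{"travel":[0.0015,0,0],"twist":0}]'
```

```text
time: 16.75
position: [0.5243, 0.0536, 0.0736]
tool_rot: [-0.114, 1.564, 0.108]
ft_force: [-0.7, 0.5, 0.2]
grip_width: 0.004
time: 17.0
position: [0.5245, 0.0537, 0.0725]
tool_rot: [-0.114, 1.564, 0.108]
ft_force: [-1.3, 0.2, 1.9]
grip_width: 0.007
time: 17.25
position: [0.5245, 0.0537, 0.0712]
tool_rot: [-0.114, 1.564, 0.108]
ft_force: [-1.1, 0.1, 5.1]
grip_width: 0.007
```

```bash
python3 -m pendant '[{"travel":[0.0015,0,0],"twist":0},{"travel":[0.003,0,0],"twist":0},{"travel":[0.0045,0,0],"twist":0},{"travel":[0.006,0,0],"twist":0},{"travel":[0.007,0,0],"twist":0},{"travel":[0.008,0,0],"twist":0},{"travel":[0.008,0,0],"twist":0},{"travel":[0.008,0,0],"twist":0}]'
python3 - <<'E'
from h import *
print(ctrl.get_state()['position'])
a=ctrl.get_image('wrist')
a=np.clip(a.astype(float)*1.6,0,255).astype(np.uint8)
crop(a,150,60,200,190,4,'pics/w13c.png')
b=ctrl.get_image('side'); cv2.imwrite('pics/s13full.png',b[:,:,::-1]); crop(b,215,205,90,90,6,'pics/s13.png')
print(ctrl.get_state()['ft_force'])
E
```

```text
time: 18.25
position: [0.5245, 0.0537, 0.0635]
tool_rot: [-0.115, 1.564, 0.108]
ft_force: [-3.3, -0.5, 7.1]
grip_width: 0.01
[0.52448905 0.05370394 0.0635278 ]
[-2.99844263 -0.45412472  7.1811357 ]
```

View pics/s13.png

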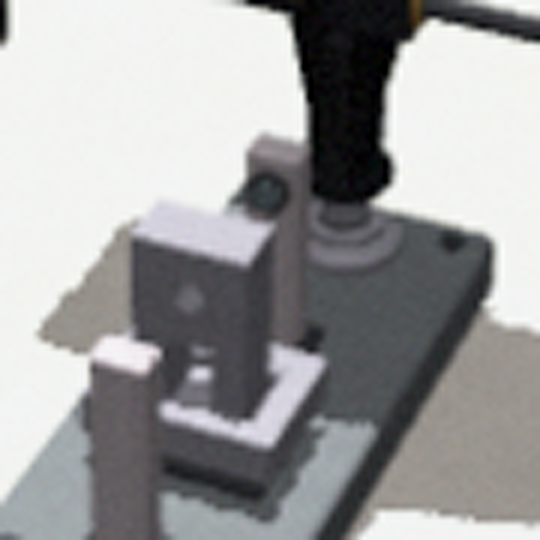

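View pics/w13c.png

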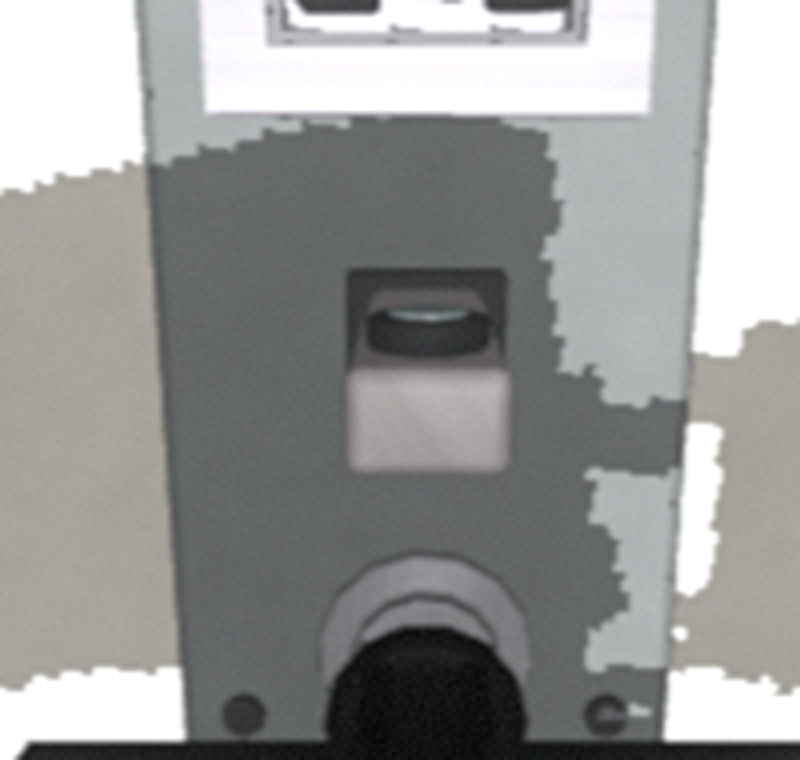

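```bash
cat > rise.py <<'E'
from h import *
import sys
a=cv2.cvtColor(cv2.imread('pics/s12.png'),cv2.COLOR_BGR2GRAY)  # 4x crop at (200,150)
b=cv2.cvtColor(cv2.resize(cv2.imread(sys.argv[1])[150:300,200:330],None,fx=4,fy=4,interpolation=cv2.INTER_CUBIC),cv2.COLOR_BGR2GRAY)
s=P('side')
p=proj(s,[[.509,.163,.1],[.509,.163,.11]]); print('px/10mm',(p[1]-p[0])*4)
for n,(x0,y0,x1,y1) in {'forktop':(143,362,250,470),'forkface':(143,362,238,462),'post':(222,305,268,370),'topedge':(180,366,250,420)}.items():
    t=a[y0:y1,x0:x1]; m=28
    reg=b[max(0,y0-60):y1+20,x0-m:x1+m]; r=cv2.matchTemplate(reg,t,cv2.TM_CCOEFF_NORMED); _,v,_,l=cv2.minMaxLoc(r)
    dx,dy=l[0]-m,l[1]-min(60,y0); 
    k=r[l[1]-1:l[1]+2,l[0]]; dy+= (k[0]-k[2])/2/(k[0]-2*k[1]+k[2]) if len(k)==3 else 0
    print(n,dx,round(float(dy),2),round(v,3),'mm',round(float(dy/((p[1]-p[0])[1]*4)*10),2))
E
python3 rise.py pics/s13full.png
```

```text
px/10mm [  0.08333012 -19.02797942]
forktop -1 -16.53 0.894 mm 8.69
forkface -1 -16.75 0.901 mm 8.8
post 1 -0.88 0.934 mm 0.46
topedge 1 -16.88 0.95 mm 8.87
```

```bash
python3 -m pendant '[{"travel":[0.0006,0,0],"twist":0},{"travel":[0.0012,0,0],"twist":0},{"travel":[0.0012,0,0],"twist":0},{"travel":[0.0012,0,0],"twist":0},{"travel":[0.0012,0,0],"twist":0}]'
python3 - <<'E'
from h import *
print(ctrl.get_state()['position'],ctrl.get_state()['qd'].round(4))
a=ctrl.get_image('wrist')
a=np.clip(a.astype(float)*1.6,0,255).astype(np.uint8)
crop(a,220,190,70,60,8,'pics/w14c.png')
b=ctrl.get_image('side'); cv2.imwrite('pics/s14full.png',b[:,:,::-1]); crop(b,250,215,45,45,12,'pics/s14.png')
print(ctrl.get_state()['ft_force'])
E
python3 rise.py pics/s14full.png
```

```text
time: 18.98
position: [0.5245, 0.0537, 0.0628]
tool_rot: [-0.115, 1.564, 0.108]
ft_force: [-2.6, -0.2, 7.1]
grip_width: 0.007
[0.52451758 0.05370253 0.06277414] [ 0.0001  0.0004 -0.0007 -0.0001 -0.0019  0.0005  0.0004]
[-2.93197292 -0.49851837  7.89861822]
px/10mm [  0.08333012 -19.02797942]
forktop -1 -18.11 0.891 mm 9.52
forkface -1 -18.4 0.899 mm 9.67
post 1 -1.29 0.927 mm 0.68
topedge 1 -18.44 0.948 mm 9.69
```

View pics/s14.png

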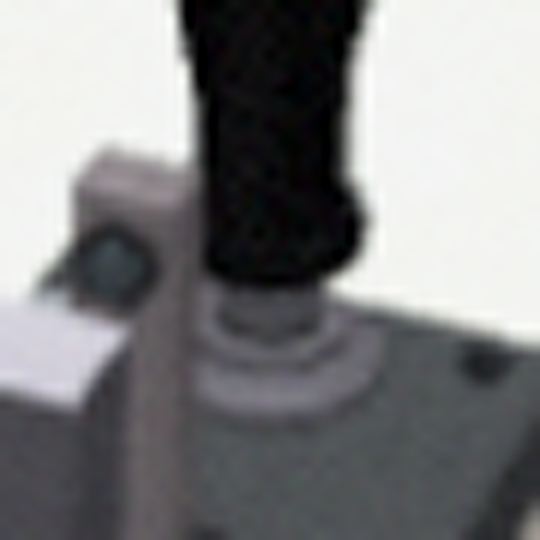

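View pics/w14c.png

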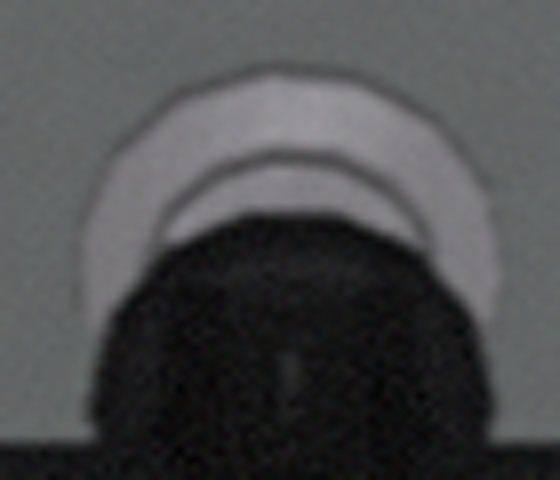

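View pics/s14full.png

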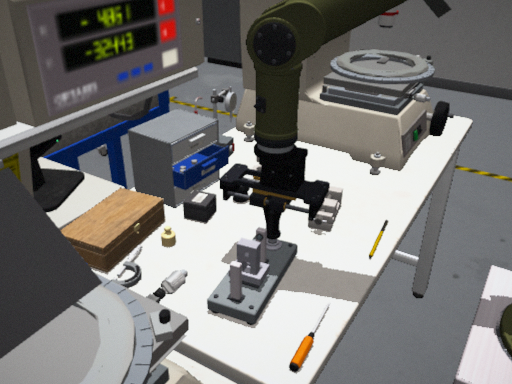

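```bash
python3 -m pendant '[{"travel":[0.0006,0,0],"twist":0},{"travel":[0.0006,0,0],"twist":0},{"travel":[0.0006,0,0],"twist":0},{"travel":[0.0006,0,0],"twist":0},{"travel":[0.0006,0,0],"twist":0},{"travel":[0.0006,0,0],"twist":0},{"travel":[0.0006,0,0],"twist":0},{"travel":[0.0006,0,0],"twist":0}]'
python3 - <<'E'
from h import *
Z=[]
for i in range(8):
    b=ctrl.get_image('side'); Z.append((ctrl.get_state()['position'][2].round(5),ctrl.get_state()['ft_force'][2].round(1)))
print(Z)
cv2.imwrite('pics/s15full.png',b[:,:,::-1])
t=ctrl.get_image('top'); crop(t,135,205,200,75,4,'pics/t15.png')
E
python3 rise.py pics/s15full.png
```

```text
time: 20.08
position: [0.5245, 0.0537, 0.0626]
tool_rot: [-0.115, 1.564, 0.108]
ft_force: [-3.3, -0.8, 7.2]
grip_width: 0.003
[(np.float64(0.06261), np.float64(8.2)), (np.float64(0.06261), np.float64(7.6)), (np.float64(0.06261), np.float64(7.5)), (np.float64(0.06262), np.float64(6.9)), (np.float64(0.06262), np.float64(7.6)), (np.float64(0.0626), np.float64(7.6)), (np.float64(0.06263), np.float64(7.0)), (np.float64(0.0626), np.float64(7.6))]
px/10mm [  0.08333012 -19.02797942]
forktop -1 -18.45 0.889 mm 9.7
forkface -1 -18.71 0.899 mm 9.83
post 1 -1.38 0.923 mm 0.73
topedge 0 -18.81 0.949 mm 9.88
```

View pics/t15.png

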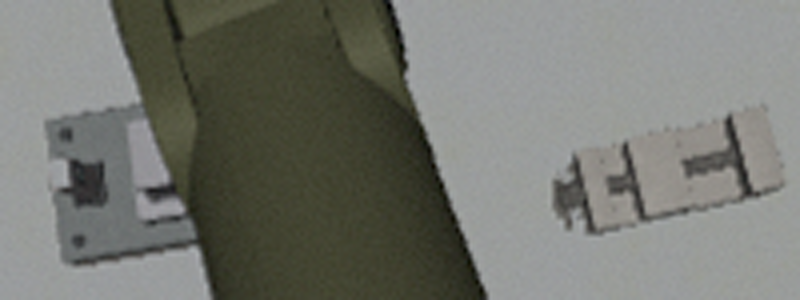

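```bash
python3 -m pendant '[{"travel":[0.0006,0,0],"twist":0},{"travel":[0.0006,0,0],"twist":0},{"travel":[0.0006,0,0],"twist":0},{"travel":[0.0006,0,0],"twist":0}]'
python3 - <<'E'
from h import *
b=ctrl.get_image('side'); print(ctrl.get_state()['position'],ctrl.get_state()['ft_force'])
cv2.imwrite('pics/s16full.png',b[:,:,::-1]);crop(b,215,205,90,90,6,'pics/s16.png')
E
python3 rise.py pics/s16full.png
```

```text
time: 21.02
position: [0.5245, 0.0537, 0.0625]
tool_rot: [-0.115, 1.564, 0.107]
ft_force: [-2.0, -0.2, 6.9]
grip_width: 0.004
[0.52452236 0.05371835 0.06245179] [-2.49628673 -0.19827403  7.79108436]
px/10mm [  0.08333012 -19.02797942]
forktop -1 -18.79 0.889 mm 9.87
forkface -1 -19.03 0.898 mm 10.0
post 1 -1.52 0.921 mm 0.8
topedge 0 -19.09 0.95 mm 10.03
```

View pics/s16.png

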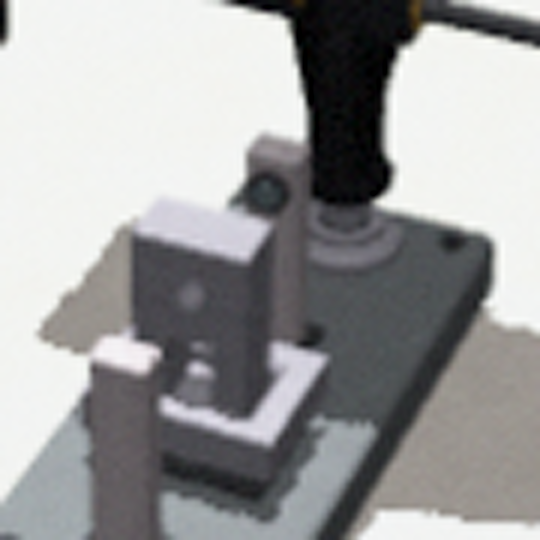

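The image shows a rise of 10.0 mm and the wrist reads about 7–8 N. The fork stands free in the pocket, and the push is steady.

```bash
python3 -c "
from bench import ctrl
print(ctrl.close_job())"
```

```text
the job is handed in; nothing more can be done
None
```

I opened the vice jaw and stood the fork prongs down in the gauge's pocket. I let go of it, and the shut fingertips are now holding the key about half-way down. I handed the job in at about 21 s of the 54 s allowed.

- **Jaw:** I pulled it about 15.6 mm by the measured tool motion (6 mm was required). The last top view shows it still open.
- **Fork placing:** it touched the pocket floor with its foot at 39.9 mm, against 40 mm given. After release it stood upright in the pocket, clear of the gripper.
- **Key travel:**

| Check | Result |
|---|---|
| Fork rise in the side camera | 9.9–10.0 mm |
| Fingertip height below the estimated first touch (~72.4 mm) | about 10 mm |
| Fingertip height below the nominal key top (72 mm) | about 9.5 mm |
| Holding force | 7–8 N, against about 7 N expected |

- **Disagreements:** the nominal-height figure is about half a millimetre short of the other two. The lens post, which does not move, appeared to shift 0.8 mm in the same image comparison, so the camera figure is good to roughly that. The groove on the key stem was too small in the pictures to confirm the height to better than a millimetre.
- **Other objects:** the arm did not come near the loupe, brass weight or ring gauge. I did not measure their positions again at the end.

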